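# Shut and lock the filter-box hatch

## Task

The hatch of the black filter box beside the microscope has been left standing open. Push it gently shut with your fingertips, then set the fingertips, slightly apart, in the slot of its round cam fastener and turn it clockwise a quarter turn, to its stop, so that the hatch is locked down flush. Only push and turn: do not lift the hatch further open, leave everything else on the bench where it is, and move clear at the end.

Things in the scene. Friction and masses are not known exactly. Their poses are not given: they have to be found in the camera images.
- filter_box: Black light-tight filter box bolted to the bench, 240 (x) x 360 (y) x 110 mm high, turned up to 0.35 rad. Origin at the centre of its underside; x points from its front wall to its hinge wall, z up. The hatch bay is centred at y = -50 mm; at y = 60 to 180 mm is a fixed flat deck, 110 mm high, on which the loose filter cube and the dish stand.
- hatch_hinge (a point): Point on the hatch's hinge line, at its middle: at 100, -50, 111 mm in the box's frame and fixed to the box (axes as the box's). The hinge line runs along y.
- hatch (a joint): Opening angle of the hatch, rad: 0 = flush on the rim; starts at 0.40 to 0.70. A friction hinge holds it where it is left (1 to 2 N pushes it down). Shut but not locked, two sprung pins at its free edge carry it about 0.026 rad (5 mm at the edge) proud; about 10 N on the fastener presses it flush, and the cam alone draws it down too as it turns.
- hatch_edge (a point): Middle of the hatch's free edge, on its outer face. The hatch is a champagne-coloured plate, 205 mm from hinge line to free edge, 240 mm along the hinge, outer face 8 mm above the hinge line when shut. It lies on the front (-x) side of the hinge and opens upwards. The face beside the fastener is plain and free to push on.
- slot (a point): Cam fastener: black slotted turn-cup, 84 mm across, 20 mm high on the hatch's outer face, its axis 145 mm from the hinge line at the middle of the hatch's width. A straight slot 28 mm wide, 16 mm deep, open at both ends, crosses it; a white line marks its floor. Origin: on the axis, on the slot's floor (4 mm above the hatch's face); x along the slot, z out of the hatch.
- cam (a joint): Angle of the fastener, rad: grows clockwise from above; starts at 0 to 0.25; stop at 1.57 = locked. At 0 the slot is parallel to the hinge line (x of point slot to the box's -y), at 1.57 square to it (x to the front). Stays where left; takes 0.06 N m, up to 0.2 past 0.8 rad, where its tongue runs under the keeper's ramp (only if the hatch is down on its pins); holds from 1.2.
- filter_cube: Loose black filter cube, 45 x 45 x 50 mm high, on the deck of the box; bystander. Origin under its centre.
- dish: Clear lidded sample dish, 57 mm across, 15 mm high, on the deck of the box; bystander. Origin under its centre.
- marker: White and blue marker pen, 130 mm long, 17 mm thick, lying in front of the box; bystander. Origin under its middle.
- tweezers: Steel tweezers, 125 mm long, 9 mm high, lying beside the box on its -y side; bystander. Origin under the middle.
- sample_box: Clear box with a blue grid insert, 130 x 95 x 45 mm high; bystander. Origin under its centre.
- tip_box: Green box with a yellow lid, 122 x 87 x 57 mm high; bystander. Origin under its centre.
- lens_mount: Small lens on a post with a round foot, 51 mm foot, 94 mm high; bystander. Origin under its centre.

How it is judged:
By the outcome, as a careful person would: the job done as asked, in the order asked, and still so for the second after the job is handed in, with the robot touching nothing.
It also fails if it takes over 58 s, if anything falls off the work surface, if the arm or the gripper's body presses on something with over 40 N, if the wrist force passes 120 N, or if a joint passes its speed limit or range.

## Robot

A 7-joint arm with a two-finger parallel gripper is mounted at the origin on the work surface. World frame = base frame: x ahead of the robot, y to its left, z up, the work surface at z = 0. Lengths are in m, angles in degrees, forces in N, time in s.
With the tool pointing down it reaches from about 0.4 to 0.85 m from the base axis. Payload 4.4 kg.
Tool frame: the origin (TCP) lies midway between the tips of the shut fingers; the grasp point (between the pads) lies r.grip_point_offset behind it (r.grip_point_offset is the distance from the TCP to the grasp point, in m); z points along the fingers, y is the line along which they close (so a half turn about z gives the same grasp; the last joint's range is limited). The gripper opens to 94 mm and grips with 3 to 60 N. Pads are 16 mm wide; open, the fingers measure 119 mm over their backs; the gripper's body (75 mm by 177 mm) begins 78 mm behind the grasp point.
Start: joints at [-73.614, 36.005, 2.206, 86.941, -1.547, 57.084, -1.146], TCP at [0.224, 0.61, 0.205] pointing down, gripper open.
Joint ranges: [-175.42, 175.42], [-21.48, 121.26], [-71.46, 75.88], [10.55, 141.38], [-63.04, 243.04], [13.31, 113.54], [-168.57, 168.57]. Speed limits (degrees/s): [147.25, 147.25, 180, 180, 180, 180, 180].

## Interface

Orientations are given as [roll, pitch, yaw] about the fixed x, y, z axes, in that order (R = Rz(yaw) Ry(pitch) Rx(roll)).
In Python, from bench import r gives the robot as it stands. Calls block until the motion is done:
- r.movep(position, orientation): joint-space move of the TCP to a pose.
- r.movel(position, orientation=None, max_speed=0.15): straight line of the TCP; orientation=None keeps the orientation; max_speed is the mean speed in m/s.
- r.move_j(angles): joint-space move.
- r.release() and r.close(squeeze=None): open the fingers fully, or close them until they stop; squeeze is the grip in N (None keeps the last).
- r.hold(seconds).
- r.solve_ik(position, orientation): joint angles nearest the present ones, or None.
- r.get_image(name): name is "scene" or "top"; returns a dict with "img" (480x640x3 uint8, red, green, blue), "fov_y" (degrees; the focal length in pixels is half the picture's height over the tangent of half this angle, whatever the lens; pixels are square), "cx", "cy" (the principal point, pixels), "distortion" ([k1, k2, p1, p2, k3] as OpenCV has them; the pictures are not rectified), "cam_to_world" (4x4, takes a point from camera to world coordinates). Camera axes: x right, y up, looking along -z (the intrinsics and any distortion apply to the point x, -y, -z); pixel columns grow to the right and rows downward; lengths in m; the calibration is good to about 2 mm. A picture is of the moment at which its call begins. There is no depth.
A pose or a line that the arm cannot do raises r.PlanningError and nothing moves.
- r.job_done(): hands the job in; it is judged then, once.
Trained networks look in the newest picture that a camera, given by its name, has taken for a name from the list of things; names that differ only in an ending like _2 or _b are one class to them, and where a whole thing is asked for, a point or a joint stands for the part that bears it (a point fixed in the world has none). Each returns a list of dicts, best first, with "confidence" (0 to 1); they miss things now and then, are a little off and sometimes report something else, mostly with a low value. They report only what shows in the picture. A call takes as long as a camera call.
- r.find_in(name, camera): "location" ([x, y, z] in m, in world coordinates, good to about 4 mm: the middle of the surface that is visible of it).
- r.cut_out(name, camera): "pixels" (480x640 bool, what is visible of it).
Readings, each from a call of its own:
- r.current_time_s(): time.
- r.current_joint_pos(): joint angles.
- r.current_qd(): joint speeds.
- r.current_joint_efforts(): joint torques, N m.
- r.current_position(): TCP position.
- r.current_eef_rot(): TCP orientation.
- r.current_ft_force(): force on the tool from outside, world axes, zero at the start.
- r.current_moment(): the same for the moment, N m.
- r.current_gripper_width(): finger opening in m.
- r.current_grasp_force(): force on a finger pad.
Only numpy, scipy, OpenCV 4.12 (cv2) and the standard library are available. Lean on these libraries where they do the work, as an engineer would, in place of code of your own. Each camera call takes 0.05 s, during which the arm holds its last target. There are 200 camera calls.

## Working session

There is one attempt and no reset: what is moved stays moved. The work goes in short steps, each a Python script; the robot and the scene stay as the last script left them, time stands still between calls to the robot, and variables do not carry over. Pictures are saved under pics/ and viewed, at most 10 in all, crops included, and the job is handed in when it is done.

```bash
mkdir -p pics; ls; python3 - <<'E'
from bench import r
import cv2,numpy as np
for c in("scene","top"):
    d=r.get_image(c); cv2.imwrite(f"pics/{c}0.png",d["img"][:,:,::-1]); print(c,d["fov_y"],d["cx"],d["cy"],d["distortion"],np.round(d["cam_to_world"],3).tolist())
    for n in("filter_box","hatch_hinge","hatch","hatch_edge","slot","filter_cube","dish","lens_mount","tip_box","sample_box"):
        print(n,[(np.round(x["location"],3).tolist(),round(x["confidence"],2)) for x in r.find_in(n,c)[:2]])
print(r.grip_point_offset,r.current_time_s(),r.current_eef_rot(),r.current_gripper_width())
E
```

```text
pics
scene 57.582427032082535 319.39999418975253 235.4040161418303 [-0.10033556  0.          0.          0.          0.        ] [[0.799, -0.405, 0.444, 1.037], [0.601, 0.539, -0.59, -0.623], [-0.001, 0.738, 0.675, 0.827], [0.0, 0.0, 0.0, 1.0]]
filter_box [([0.619, 0.007, 0.108], 0.93), ([0.581, 0.04, 0.209], 0.2)]
hatch_hinge [([0.619, 0.008, 0.112], 0.58)]
hatch [([0.615, 0.032, 0.18], 0.79)]
hatch_edge [([0.61, 0.032, 0.183], 0.64)]
slot [([0.579, 0.043, 0.213], 0.95)]
filter_cube []
dish [([0.594, 0.243, 0.126], 0.77)]
lens_mount [([0.486, -0.368, 0.009], 0.7)]
tip_box [([0.623, -0.485, 0.059], 0.97), ([0.354, 0.074, 0.019], 0.71)]
sample_box [([0.588, 0.479, 0.039], 0.77)]
top 51.88722418841519 319.90858351315273 242.6145095298046 [-0.03146625  0.          0.          0.          0.        ] [[0.016, 0.98, -0.197, 0.295], [-1.0, 0.015, -0.005, -0.002], [-0.002, 0.197, 0.98, 1.41], [0.0, 0.0, 0.0, 1.0]]
filter_box [([0.556, 0.092, 0.106], 0.6)]
hatch_hinge [([0.558, 0.091, 0.109], 0.62)]
hatch [([0.599, 0.055, 0.2], 0.58)]
hatch_edge [([0.599, 0.054, 0.197], 0.93), ([0.579, 0.489, 0.034], 0.16)]
slot [([0.58, 0.05, 0.213], 0.97)]
filter_cube [([0.468, 0.197, 0.158], 0.76)]
dish [([0.638, -0.129, 0.01], 0.23)]
lens_mount [([0.472, -0.357, 0.01], 0.85)]
tip_box [([0.602, -0.478, 0.059], 0.73)]
sample_box [([0.582, 0.491, 0.033], 0.6)]
0.0188 1.1 [-1.79998303e+02 -1.24855503e-03  1.59844567e+02] 0.09441885489950497
```

View pics/scene0.png

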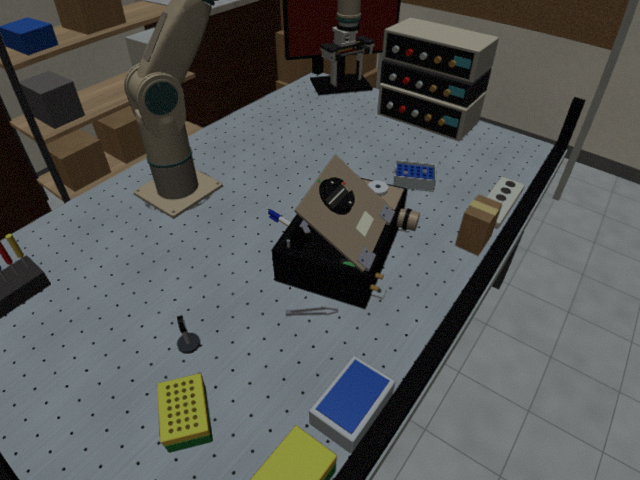

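View pics/top0.png

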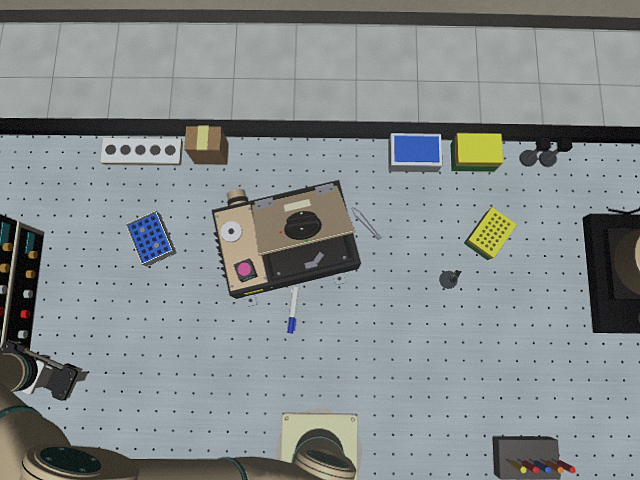

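The scene picture shows the hatch standing open around (345,210), with the marker, dish and cube clear of it. The top picture shows the box spanning about (213-360, 181-297) with the cam at (301,226). I'll enlarge both to get the corners.

```bash
python3 - <<'E'
import cv2
a=cv2.imread("pics/top0.png")[170:310,200:380]; cv2.imwrite("pics/c1.png",cv2.convertScaleAbs(cv2.resize(a,None,fx=4,fy=4,interpolation=2),alpha=1.8))
a=cv2.imread("pics/scene0.png")[150:305,260:430]; cv2.imwrite("pics/c2.png",cv2.convertScaleAbs(cv2.resize(a,None,fx=3.8,fy=3.8,interpolation=2),alpha=2))
E
```

```text
(no output)
```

View pics/c1.png

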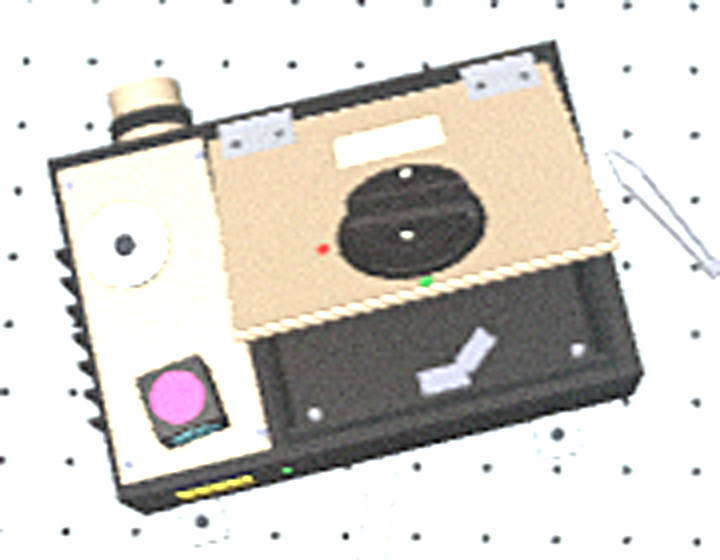

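View pics/c2.png

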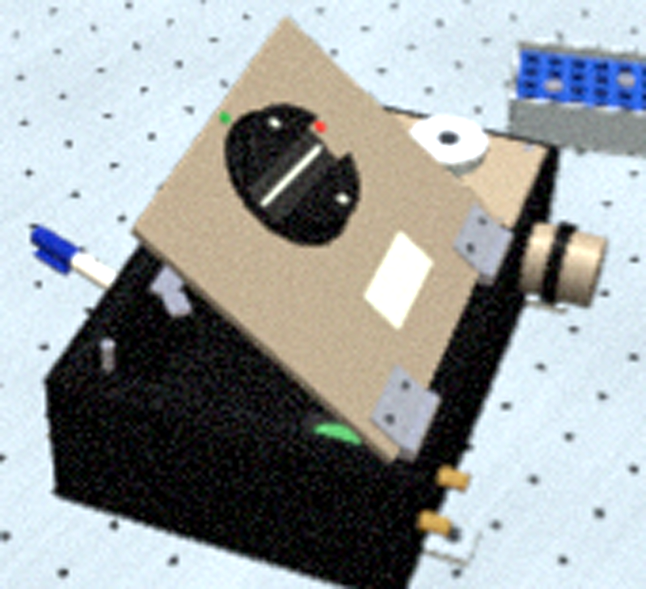

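Top crop: box corners at (50,160), (556,42), (641,375), (120,495) and free-edge ends at (236,328), (617,240). Scene crop: free-edge ends at (288,17), (135,230) and the white slot line running from (320,148) to (264,205). I'll fit the box pose, hatch angle and cam angle to these.

```bash
cat > geo.py <<'E'
import numpy as np, cv2
from scipy.optimize import least_squares
from scipy.spatial.transform import Rotation as R
def project(d,P):
    T=np.linalg.inv(d["cam_to_world"]); q=(np.atleast_2d(P)@T[:3,:3].T+T[:3,3])*[1,-1,-1]
    f=240/np.tan(np.radians(d["fov_y"]/2)); K=np.array([[f,0,d["cx"]],[0,f,d["cy"]],[0,0,1.]])
    return cv2.projectPoints(q,np.zeros(3),np.zeros(3),K,np.array(d["distortion"]))[0][:,0]
def box2w(p,P): return np.atleast_2d(P)@R.from_euler("z",p[2]).as_matrix().T+[p[0],p[1],0]
def hatch(th,u,v,h):  # u from hinge towards free edge, v along box y from hatch middle, h above hinge plane
    return [0.1-u*np.cos(th)+h*np.sin(th), -0.05+v, 0.111+u*np.sin(th)+h*np.cos(th)]
def slotend(th,cam,s): # s along slot x axis
    return hatch(th,0.145+s*np.sin(cam),-s*np.cos(cam),0.012)
E
python3 - <<'E'
from geo import *
from bench import r
dt=r.get_image("top"); ds=r.get_image("scene")
t=lambda a:(np.array(a)+.5)/4+[200,170]-.5
s=lambda a:(np.array(a)+.5)/3.8+[260,150]-.5
pt=t([(50,160),(556,42),(120,495),(641,375),(236,328),(617,240)])
ps=s([(288,17),(135,230),(48,380),(557,150),(264,205),(320,148)])
def res(p):
    A=[[.12,.18,.11],[.12,-.18,.11],[-.12,.18,.11],[-.12,-.18,.11],hatch(p[3],.205,.12,.008),hatch(p[3],.205,-.12,.008)]
    B=[A[4],A[5],A[3],A[0],slotend(p[3],p[4],.035),slotend(p[3],p[4],-.035)]
    return np.r_[(project(dt,box2w(p,A))-pt).ravel(),(project(ds,box2w(p,B))-ps).ravel()]
o=least_squares(res,[.6,.05,.22,.5,.1],loss="soft_l1")
print(o.x); print(np.round(res(o.x).reshape(-1,2),1).tolist())
print("slot",box2w(o.x,slotend(o.x[3],0,0)))
np.save("p.npy",o.x)
E
```

```text
[0.5750378  0.09893442 0.25423371 0.66349142 0.13739095]
[[-0.8, -0.8], [0.5, -1.2], [-0.7, 0.9], [1.2, -1.0], [-0.4, 0.9], [1.0, -0.1], [-0.1, -0.5], [-0.1, -0.6], [-1.3, 0.1], [1.7, -0.4], [0.6, -0.6], [-0.6, 0.5]]
slot [[0.58098576 0.04881948 0.2097555 ]]
```

```bash
python3 - <<'E'
from geo import *
from bench import r
p=np.load("p.npy"); ori=[180,0,np.degrees(p[2]-p[4])+90]
r.close(10); print("w",r.current_gripper_width())
def tgt(th,c=0): return box2w(p,np.array(hatch(th,.19,-.08,.008))+[.0123,0,c])[0]
a=tgt(p[3]); 
r.movep([a[0],a[1],.34],ori); print(r.current_time_s(),r.current_joint_pos())
r.movel(tgt(p[3]+.05,.012),max_speed=.15)
print(r.current_ft_force())
for th in np.linspace(p[3],.015,7):
    r.movel(tgt(th),max_speed=.07); print(round(th,2),np.round(r.current_ft_force(),1),np.round(r.current_position(),3))
z=r.current_position(); r.movel(z+[0,0,.10],max_speed=.2)
print(r.current_time_s())
E
```

```text
w 0.0005900266803587263
5.2583 [-19.26499107  25.39453625  30.9701321   88.17449665 -13.58908343
  70.2339247   20.69616152]
[ 0.43880276  0.10427988 -0.72257563]
0.66 [-0.8 -0.1 -0.1] [ 0.576 -0.035  0.235]
0.56 [-0.7  0.4  0.9] [ 0.564 -0.038  0.218]
0.45 [ 0.9 -0.  -0.1] [ 0.554 -0.041  0.2  ]
0.34 [-0.1  0.  -0.6] [ 0.546 -0.043  0.182]
0.23 [ 0.1 -0.2 -0.3] [ 0.539 -0.045  0.162]
0.12 [0.7 0.6 0. ] [ 0.535 -0.046  0.142]
0.02 [0.7 0.1 1.4] [ 0.533 -0.046  0.122]
9.7167
```

```bash
python3 - <<'E'
from geo import *
from bench import r
p=np.load("p.npy")
r.movel(r.current_position()+[-.1,-.12,.06],max_speed=.3)
A=[]
for c,(x0,y0,x1,y1) in (("top",(200,170,380,310)),("scene",(260,150,430,305))):
    d=r.get_image(c); im=cv2.imread(f"pics/top0.png") if 0 else d["img"][:,:,::-1].copy()
    print(c,[(np.round(x["location"],3).tolist(),round(x["confidence"],2)) for x in r.find_in("slot",c)[:2]])
    k=cv2.convertScaleAbs(cv2.resize(im[y0:y1,x0:x1],None,fx=3.5,fy=3.5,interpolation=2),alpha=2); A.append(np.pad(k,((0,543-k.shape[0]),(0,0),(0,0))))
    cv2.imwrite(f"pics/{c}1.png",im)
    for s in(-.042,0,.042): print(project(d,box2w(p,slotend(.026,p[4],s))))
cv2.imwrite("pics/both1.png",cv2.resize(np.hstack([A[0][:490],A[1][:490]]),(800,320)))
B=[]
for c,(x,y) in (("top",(300,235)),("scene",(315,225))):
    im=cv2.imread(f"pics/{c}1.png")[y-40:y+40,x-40:x+40]; B.append(cv2.convertScaleAbs(cv2.resize(im,None,fx=5,fy=5,interpolation=2),alpha=3))
cv2.imwrite("pics/slot1.png",np.hstack(B)); print(r.current_time_s())
E
```

```text
top [([0.547, 0.038, 0.142], 0.7)]
[[291.17929146 247.12679022]]
[[306.94972319 245.5385087 ]]
[[322.70816389 243.95132973]]
scene [([0.539, 0.029, 0.138], 0.61)]
[[329.80341953 209.88993708]]
[[321.51726982 219.08764652]]
[[312.80548032 228.76025254]]
10.625
```

View pics/slot1.png

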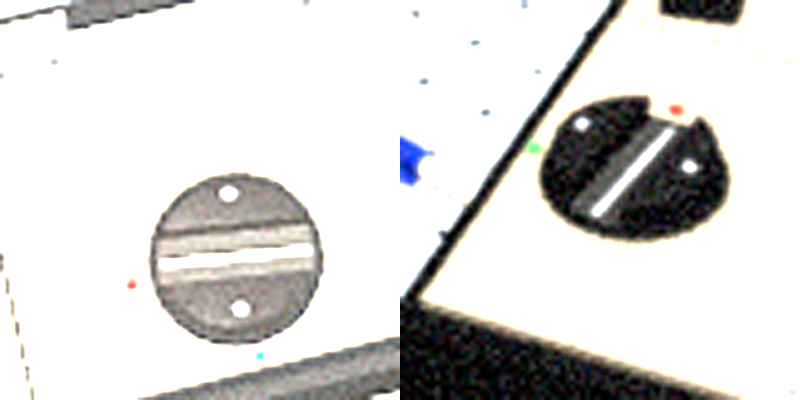

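The hatch is down. In the top crop the slot line runs (160,264)–(312,250), and in the scene crop (596,213)–(670,131). Both agree with the prediction to about half a pixel. I'll refine the centre with subpixel blobs and insert.

```bash
python3 - <<'E'
from geo import *
from bench import r
p=np.load("p.npy"); D=[];M=[]
for c,ctr in (("top",(306.8,246)),("scene",(321.6,219.3))):
    d=r.get_image(c); g=d["img"].astype(float).mean(2)
    c0=project(d,box2w(p,slotend(.026,p[4],-.034)))[0];c1=project(d,box2w(p,slotend(.026,p[4],.034)))[0]
    # profile peaks across the line at samples along it
    n=np.array([-(c1-c0)[1],(c1-c0)[0]]);n/=np.linalg.norm(n)
    pts=[]
    for t in np.linspace(0,1,15):
        s=np.arange(-1.8,1.81,.2)[:,None]; q=(c0+t*(c1-c0)+s*n).astype(np.float32)
        v=cv2.remap(g.astype(np.float32),q[:,:1].copy(),q[:,1:].copy(),1).ravel(); w=np.clip(v-np.percentile(v,50),0,None)
        pts.append(q.T@w/w.sum())
    off=(np.array(pts)-(c0+np.linspace(0,1,15)[:,None]*(c1-c0)))@n; print(c,np.round(off,2))
    D.append((d,c0,c1,n)); M.append(np.polyfit(np.linspace(0,1,15),off,1))
def res(x):
    o=[]
    for (d,c0,c1,n),m in zip(D,M):
        for t,s in((0,-.034),(1,.034)):
            q=project(d,box2w([p[0]+x[0],p[1]+x[1],p[2]],slotend(.026,p[4]+x[2],s)))[0]
            o.append((q-(c0 if t==0 else c1))@n-(m[0]*t+m[1]))
    return np.r_[o,np.array(x[:2])*50]
o=least_squares(res,[0,0,0]); print(o.x,res(o.x))
s=box2w([p[0]+o.x[0],p[1]+o.x[1],p[2]],slotend(.026,0,0))[0]; cam=p[4]+o.x[2]
print("slot",s,"cam",cam); np.save("s.npy",np.r_[s,cam])
E
```

```text
top [0.31 0.38 0.44 0.37 0.32 0.29 0.36 0.44 0.38 0.34 0.22 0.31 0.4  0.44
 0.33]
scene [0.46 0.39 0.38 0.37 0.4  0.42 0.4  0.44 0.47 0.5  0.47 0.44 0.46 0.44
 0.41]
[-1.08116993e-03 -9.61324023e-05  7.88371102e-04] [ 0.03279809  0.05768727 -0.03992621 -0.06378806 -0.0540585  -0.00480662]
slot [0.54332765 0.03921859 0.12676552] cam 0.13817931674354295
```

```bash
python3 - <<'E'
from geo import *
from bench import r
p=np.load("p.npy"); s=np.load("s.npy"); ori=[180,0,np.degrees(p[2]-s[3])+90]
r.movel([s[0],s[1],.20],ori,max_speed=.25)
r.movel([s[0],s[1],.147],max_speed=.15); print(r.current_ft_force())
for z in(.1415,.138,.134,.130):
    r.movel([s[0],s[1],z],max_speed=.03); f=r.current_ft_force(); print(z,np.round(f,1),np.round(r.current_position(),4))
    if f[2]>5: break
print(r.current_time_s())
E
```

```text
[-0.62729321  0.22521891 -0.4981338 ]
0.1415 [ 0.3 -0.1  0.1] [0.5435 0.0392 0.1418]
0.138 [-0.1  0.2  0.4] [0.5432 0.0393 0.1378]
0.134 [-0.1 -0.3  0.3] [0.5432 0.0392 0.1338]
0.13 [-0.8 -0.1 -0.5] [0.5432 0.0392 0.1298]
13.5333
```

```bash
python3 - <<'E'
from geo import *
from bench import r
p=np.load("p.npy"); s=np.load("s.npy")
r.movel([s[0],s[1],.128],max_speed=.03)
r.release(); print("w",r.current_gripper_width(),r.current_ft_force(),r.current_moment(),r.current_time_s())
y0=np.degrees(p[2]-s[3])+90
for k,a in enumerate((8,16,24)):
    r.movel([s[0],s[1],.127],[180,0,y0-a]); print(a,round(r.current_gripper_width(),4),np.round(r.current_ft_force(),1),np.round(r.current_moment(),2),np.round(r.current_eef_rot(),1),round(r.current_time_s(),1))
d=r.get_image("top"); cv2.imwrite("pics/t2.png",cv2.convertScaleAbs(cv2.resize(d["img"][170:310,200:380,::-1],None,fx=4,fy=4),alpha=1.6))
E
```

```text
w 0.004209563223050499 [ 2.09528194  0.85207756 -2.12376712] [-0.02607345 -0.5716784   0.00118005] 14.0167
8 0.0042 [ 0.1 -0.3  4. ] [-0.   -0.08 -0.04] [179.9  -0.   88.7] 14.3
16 0.0036 [-0.6  0.2  5.2] [-0.06  0.   -0.04] [179.9  -0.   80.7] 14.6
24 0.0039 [0.1 0.4 6.2] [-0.02  0.06 -0.03] [180.   -0.   72.7] 14.9
```

```bash
python3 - <<'E'
from geo import *
from bench import r
p=np.load("p.npy"); s=np.load("s.npy")
y0=np.degrees(p[2]-s[3])+90; end=90-np.degrees(s[3])
for a in list(range(34,80,9))+[end-2,end+2,end+6,end+10]:
    z=.127-.004*min(1,(a-24)/30)
    r.movel([s[0],s[1],z],[180,0,y0-a]); m=r.current_moment(); print(round(a-end,1),round(r.current_gripper_width(),4),np.round(r.current_ft_force(),1),np.round(m,2),round(r.current_eef_rot()[2],1),round(r.current_time_s(),1))
    if abs(m[2])>1.2: break
E
```

```text
-48.1 0.0041 [-0.4  0.7  5.9] [-0.05  0.28 -0.01] 62.7 15.3
-39.1 0.0041 [-2.   0.4  6.8] [-0.05  0.39 -0.06] 53.7 15.6
-30.1 0.004 [-2.1  1.9  9.5] [ 0.1   0.71 -0.09] 44.7 15.9
-21.1 0.0043 [-2.5  1.  10.5] [ 0.22  0.77 -0.07] 35.7 16.2
-12.1 0.004 [-2.5  1.   9.7] [ 0.24  0.81 -0.06] 26.7 16.5
-3.1 0.0042 [-3.2  1.6  9.2] [ 0.34  0.81 -0.06] 17.7 16.8
-2.0 0.0038 [-2.5  1.5  9.8] [ 0.36  0.82 -0.07] 16.7 17.1
2.0 0.0042 [-1.9  1.4  8.4] [0.42 0.72 0.11] 12.7 17.3
6.0 0.003 [-2.   1.4  7.5] [0.37 0.41 0.18] 8.7 17.6
10.0 0.0021 [-0.3  1.9  6.6] [0.46 0.28 0.18] 4.7 17.8
```

The moment rises and the fingers start to squeeze once past the nominal stop, so the stop has been reached. Now I'll close, lift straight out, move clear and check.

```bash
python3 - <<'E'
from geo import *
from bench import r
p=np.load("p.npy"); s=np.load("s.npy")
r.close(10); print(r.current_gripper_width(),r.current_ft_force(),r.current_moment())
q=r.current_position(); r.movel(q+[0,0,.03],max_speed=.06); r.movel(q+[0,0,.14],max_speed=.2)
r.movel(q+[-.12,-.12,.16],max_speed=.25); r.hold(.3); print(r.current_ft_force(),r.current_time_s())
B=[]
for c,(x,y) in (("top",(290,240)),("scene",(335,225))):
    d=r.get_image(c); B.append(cv2.convertScaleAbs(cv2.resize(d["img"][y-80:y+80,x-80:x+80,::-1],None,fx=2.5,fy=2.5,interpolation=2),alpha=2))
    p2=[p[0]-.001,p[1],p[2]]
    print(c,project(d,box2w(p2,[slotend(0,1.57,-.034),slotend(0,1.57,.034),hatch(0,.205,.12,.008),hatch(0,.205,-.12,.008)])).round(1).tolist(), "proud:",project(d,box2w(p2,[hatch(.026,.205,.12,.008),hatch(.026,.205,-.12,.008)])).round(1).tolist())
    print(((project(d,box2w(p2,[slotend(0,1.57,-.034),slotend(0,1.57,.034)]))-[x-80,y-80])*2.5).round().tolist())
    cv2.imwrite(f"pics/{c}3.png",d["img"][:,:,::-1])
cv2.imwrite("pics/end.png",np.hstack(B))
E
```

```text
0.002468497236312049 [-0.90086402  2.37650709  6.24373597] [0.52183654 0.30081451 0.14230214]
[ 0.26572238 -0.59081696  0.04765645] 20.5167
top [[304.1, 234.2], [310.0, 258.6], [268.0, 278.9], [356.3, 257.7]] proud: [[267.8, 278.6], [356.4, 257.2]]
[[235.0, 185.0], [250.0, 246.0]]
scene [[333.8, 223.5], [308.5, 216.7], [317.3, 189.3], [278.0, 245.8]] proud: [[317.4, 187.7], [277.9, 244.2]]
[[197.0, 196.0], [134.0, 179.0]]
```

View pics/end.png

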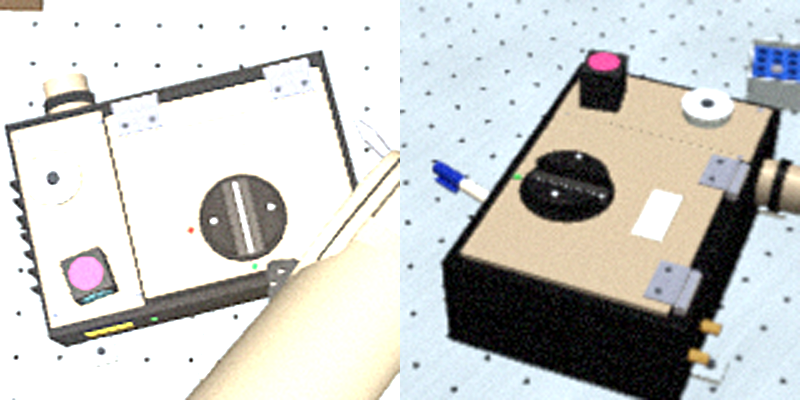

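The pictures show the hatch flush and the slot square to the hinge, with the white line at about (236,182)–(250,252) in the left half. I'll measure the cam angle accurately before handing in.

```bash
python3 - <<'E'
from geo import *
from bench import r
p=np.load("p.npy"); p2=[p[0]-.001,p[1],p[2]]
print(r.current_gripper_width())
for c in("top","scene"):
    d=r.get_image(c); g=d["img"].astype(np.float32).mean(2)
    best=[]
    for cam in np.arange(1.3,1.7,.01):
        v=[]
        for dx in np.arange(-.003,.0031,.0005):
            P=box2w(p2,[np.array(slotend(0,cam,s))+[0,dx,0] for s in np.linspace(-.034,.034,40)])
            q=project(d,P).astype(np.float32); v.append(cv2.remap(g,q[:,:1].copy(),q[:,1:].copy(),1).mean())
        best.append((max(v),cam,np.argmax(v)))
    b=np.array(best); w=np.clip(b[:,0]-.97*b[:,0].max(),0,None); print(c,max(best),(b[:,1]*w).sum()/w.sum())
    # edge shift: flush vs proud, gradient along vertical profile at free edge
    for th in(-.01,0,.01,.02,.026,.035):
        q=project(d,box2w(p2,[hatch(th,.205,v,.008) for v in np.linspace(-.02,.10,40)])).astype(np.float32); print(round(th,3),round(float(cv2.remap(g,q[:,:1].copy(),q[:,1:].copy(),1).mean()),1),end=' ')
    print()
E
```

```text
0.0003844626606367929
top (np.float32(160.5312), np.float64(1.5700000000000003), np.int64(8)) 1.5718473170194798
-0.01 81.7 0 93.3 0.01 106.6 0.02 120.7 0.026 129.3 0.035 141.2 
scene (np.float32(38.10913), np.float64(1.5800000000000003), np.int64(12)) 1.5794774975442403
-0.01 72.4 0 55.3 0.01 38.8 0.02 25.7 0.026 19.5 0.035 13.3
```

```bash
python3 -c "
from bench import r
print(r.job_done())"
```

```text
the job is handed in; nothing more can be done
None
```

The hatch is pushed shut and the cam fastener is turned to its stop (measured about 1.57 rad), so it is locked down flush; the arm is clear and the job was handed in at about 21 s.

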